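Lean the steel plate on the weld kit stand and set out its nuts

TASK

Set out the kit for the next weld. Take the rectangular steel plate out of the rack and stand it, short edge down, on the kit stand, with its lower edge right behind the stand's front lip, square to the stand and roughly in the middle, leaning back against the round crossbar; and drop one of the two loose hex nuts into each of the stand's two round pockets. Leave the forked plate standing in its slot of the rack.

Things in the scene. Friction and masses are not known exactly. Their poses are not given: they have to be found in the camera images.
- plate: Rectangular brown steel plate with two small holes, 70 x 95 x 8 mm, about 0.38 kg, loose, upright on a 70 mm edge in one of the rack's two slots (which one varies). Origin: centre of one 70 x 95 face; x along the 70 mm, y along the 95 mm (vertical at the start), z through the 8 mm into the plate (its centre is at z = +4 mm), at the start parallel to the rack's x.
- forked_plate: Bystander: a smaller steel plate with a forked end, 44 x 70 x 6 mm, upright in the rack's other slot, 70 mm side vertical. Origin: centre of one 44 x 70 face; y vertical at the start, z through the thickness.
- rack: Grey steel plate rack fixed to the table, base 170 (x) x 96 (y) x 8 mm. Two slots along its y at x = -45 and +45 mm, each 12 mm wide between 5 mm rails whose tops are at z = 34 mm. The plates stand on the base: the rectangular plate's top is 103 mm over the table. Origin: centre of its underside; z up.
- stand: Dark steel kit stand fixed to the table. Origin: on the table, below the middle of the front lip's back face; x from the lip to the crossbar (roughly away from the robot), y along the lip, z up. Base x -72 to 56, y -75 to 75 mm, 18 mm thick. Lip x -8 to 0, 110 mm long, top at z = 28 mm. Two posts, 14 mm thick, at x = 39, y = +-56 mm, top at z = 78 mm. Two round pockets before the lip.
- stand_bar: The stand's round crossbar, 8 mm thick, along y between the posts. Origin: middle of its axis, at x = 39, z = 71 mm of the stand. With its back lower edge on the base at x = 10 mm the plate leans 25 degrees from upright and meets the bar about 60 mm up its back, so hold the plate within its top 25 mm.
- pocket_left (a point): Centre of the mouth of the stand's +y pocket, at x = -48, y = 38, z = 18 mm of the stand. Round, 36 mm across, 14 mm deep.
- pocket_right (a point): Centre of the mouth of the stand's -y pocket, at x = -48, y = -38, z = 18 mm of the stand. Round, 36 mm across, 14 mm deep.
- nut_a: One of two alike steel hex nuts, loose, flat on the table, 10 mm high, 20 g. Origin: centre of its underside; z up. 19 mm across the two flats that face its +-x (grip there), 22 mm along y; feels like a 19 x 22 x 10 mm block.
- nut_b: One of two alike steel hex nuts, loose, flat on the table, 10 mm high, 20 g. Origin: centre of its underside; z up. 19 mm across the two flats that face its +-x (grip there), 22 mm along y; feels like a 19 x 22 x 10 mm block.
- under_duct (a point): Point on the table straight below the hanging fume duct. The duct is fixed, about 130 mm thick, its lower end 0.59 m above this point, rising from there: wrists and forearms must pass round or under it (the arm may start on its far side). A welding torch also lies fixed on the table between rack and stand, up to 45 mm high.

How it is judged:
By the outcome, as a careful person would: the job done as asked, in the order asked, and still so for the second after the job is handed in, with the robot touching nothing.
It also fails if it takes over 56 s, if anything falls off the work surface, if the arm or the gripper's body presses on something with over 40 N, if the wrist force passes 120 N, or if a joint passes its speed limit or range.

ROBOT

A 6-joint arm with a two-finger parallel gripper is mounted at the origin on a cart in front of the work surface, level with it; the furniture and walls round the work are solid. World frame = base frame: x ahead of the robot, y to its left, z up, the work surface at z = 0. Lengths are in m, angles in rad, forces in N, time in s.
With the tool pointing down it reaches from about 0.25 to 0.725 m from the base axis. Payload 9.7 kg.
Tool frame: the origin (TCP) lies on the centre line of the jaws, within the pads' length; the fingertips stand 14 mm ahead of it and the grasp point (between the pads) lies 5 mm behind it; z points along the fingers, y is the line along which they close (so a half turn about z gives the same grasp; the last joint's range is limited). The gripper opens to 85 mm and grips with 20 to 120 N. Pads are 22 mm wide; open, the fingers measure 114 mm over their backs; the gripper's body (76 mm by 85 mm) begins 54 mm behind the grasp point. The pads swing forward as they close: fully open they stand 13 mm farther back than shut.
Start: joints at [-1.124, 0.087, 0.176, 1.66, 0, 1.571], TCP at [0.238, -0.496, 0.245] pointing down, gripper open.
Joint ranges: [-3.13, 3.13], [-0.85, 1.81], [-1.15, 1.24], [-2.2, 2.28], [-1.44, 1.52], [-3.14, 3.14]. Speed limits (rad/s): [2.22, 2.22, 2.57, 3.14, 3.14, 3.14].

INTERFACE

Orientations are given as [roll, pitch, yaw] about the fixed x, y, z axes, in that order (R = Rz(yaw) Ry(pitch) Rx(roll)).
In Python, from cell import arm, cams gives the robot as it stands. The module is installed in compiled form; this text tells all that it offers.
- The arm moves only by the tool step_arm, never from a script. Its argument "moves" is a list of rows, each an object of numbers: "x", "y", "z": the shift along the world's x, y, z scaled (see below); "roll": the turn about the world's z scaled (see below). In form: [{"x": .., "y": .., "z": .., "roll": ..}, ...]. A call has 1 to 20 rows; each row is the pose to reach, as a shift and turn from the pose commanded when the call began, turning the shorter way round; what a row does not reach only later rows make up. The controller multiplies each number of a shift by 0.25 m and each number of a turn by 180 degrees. A row lasts 1/8 s, in which the tool goes at most 62.5 mm and 10.7 degrees, less where a joint would pass 70% of its speed; a pose out of reach is approached as far as the arm can. A call with a number of a shift or a turn outside -1 to 1 is refused whole. A call with a gripper value outside its range is refused whole. "fingers" is the closure, from 0 (fully open) to 1 (shut), set as the call begins (left out, the last holds). The fingers move at their own pace and stop on an object; "squeeze" is the grip in N (left out, the last holds). Time passes only in rows, so rows that repeat a pose let the fingers close. It gives the time, the measured TCP pose, the force, the opening and the grip force at its end, in the units of the state.
- arm.observe(): the state, without advancing time (a new reading comes with each control period).
- cams.grab_frame(name): name is "scene" or "top" or "wrist"; returns (picture, depth): 480x640x3 uint8, red, green, blue; 480x640 float32, m along the optical axis (not along the pixel's ray), 0 where there is no reading.
- cams.calibration(name): a dict with "fovy" (degrees; the focal length in pixels is half the picture's height over the tangent of half this angle, whatever the lens; pixels are square), "cx", "cy" (the principal point, pixels), "eye" and "orientation" of the camera in the world; the wrist camera has in their place "hand_eye" (4x4, takes a point from camera to tool coordinates, whose origin is the TCP and whose axes are the flange's). Camera axes: x right, y down, z forward; pixel columns grow to the right and rows downward; lengths in m; the calibration is good to about 2 mm. The wrist camera is an equidistant fisheye: a pixel r from the principal point sees the ray r / f radians off the axis. A picture is of the moment at which its call begins: read the wrist's pose just before it. calibration takes no time and is no camera call.
- arm.hand_in(): hands the job in; it is judged then, once.
The state is a dict: "t": time; "joint_pos": joint angles; "joint_vel": joint speeds; "tau": joint torques, N m; "tcp_pos": TCP position; "tcp_rot": TCP orientation; "wrist_force": force on the tool from outside, world axes, zero at the start; "torque": the same for the moment, N m; "grip_width": opening from 0.0 (shut) to 1.0 (fully open); "finger_force": force on a finger pad.
Only numpy, scipy, OpenCV 4.12 (cv2) and the standard library are available. Lean on these libraries where they do the work, as an engineer would, in place of code of your own. Each camera call takes 0.05 s, during which the arm holds its last target. There are 200 camera calls.

## Working session

There is one attempt and no reset: what is moved stays moved. The work goes in short steps, Python scripts to look and compute and a tool call to move; the robot and the scene stay as the last step left them, time stands still between calls to the robot, and variables do not carry over. Pictures are saved under pics/ and viewed, at most 10 in all, crops included, and the job is handed in when it is done.

Besides the shell and the picture viewer there is one more tool, called in YAML: its name, and indented under it one key for each argument. step_arm: Moves the arm, as the interface text tells. Shifts and turns lie within -1 to 1; 1 stands for 0.25 m of shift or 180 degrees of turn. Its arguments: {"type":"object","properties":{"moves":{"type":"array"},"fingers":{"type":"number"},"squeeze":{"type":"number"}},"required":["moves"]}

```bash
mkdir -p pics; cat > h.py <<'E'
import numpy as np, cv2
from cell import arm, cams
from scipy.spatial.transform import Rotation as R
def cal(n):
    c=cams.calibration(n); f=240/np.tan(np.radians(c['fovy'])/2); return c,f
def save(n,fn):
    p,d=cams.grab_frame(n); cv2.imwrite('pics/'+fn+'.png',p[:,:,::-1]); np.savez('pics/'+fn+'.npz',p=p,d=d); return p,d
E
python3 - <<'E'
from h import *
for n in ['top','scene']:
    save(n,n+'0'); print(cams.calibration(n))
print(cams.calibration('wrist'))
print(arm.observe())
a=cv2.imread('pics/top0.png'); b=cv2.imread('pics/scene0.png')
E
```

```text
{'fovy': 48.320992669891154, 'cx': 325.06870065481763, 'cy': 237.9697329130904, 'eye': array([ 0.43169447, -0.0020166 ,  1.24347764]), 'orientation': array([-3.05679785, -0.00938895, -1.54270917])}
{'fovy': 44.08471170720723, 'cx': 317.89530500025853, 'cy': 237.19159589818958, 'eye': array([0.63677761, 0.64151181, 0.99520927]), 'orientation': array([-2.53066554,  0.01198048,  3.01606223])}
{'fovy': 65.70646984690485, 'cx': 321.397770623176, 'cy': 236.7922696627222, 'hand_eye': array([[-2.14778402e-04, -9.45038479e-01, -3.26959061e-01,
         8.47608335e-02],
       [ 9.99999782e-01, -4.07202546e-04,  5.20076487e-04,
         1.95883254e-04],
       [-6.24630854e-04, -3.26958878e-01,  9.45038360e-01,
        -1.28402188e-01],
       [ 0.00000000e+00,  0.00000000e+00,  0.00000000e+00,
         1.00000000e+00]])}
{'t': 0.1, 'joint_pos': array([-1.12399200e+00,  8.73964764e-02,  1.75178779e-01,  1.65983085e+00,
       -1.36443597e-05,  1.57081106e+00]), 'joint_vel': array([-0.00033305, -0.00213516,  0.00240825, -0.00055903, -0.00041304,
       -0.00066767]), 'tau': array([ 1.28001124e-03, -5.21561122e+01,  4.65653479e+01,  1.59993052e-02,
        3.85511578e-05, -1.79943314e-06]), 'tcp_pos': array([ 0.2375514 , -0.49581652,  0.24464095]), 'tcp_rot': array([-3.14034043e+00,  1.36627998e-05,  4.46789612e-01]), 'wrist_force': array([ 0.22088266, -0.13349941,  0.18865783]), 'torque': array([0.01958712, 0.01351124, 0.04099947]), 'finger_force': 0.0, 'grip_width': 1.0022303940743091}
```

View pics/top0.png

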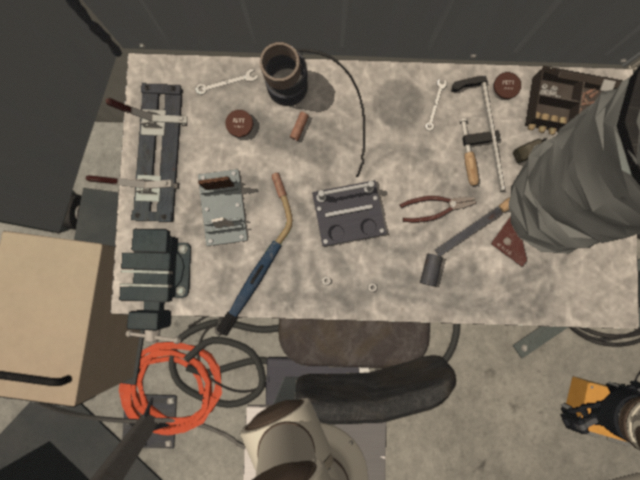

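View pics/scene0.png

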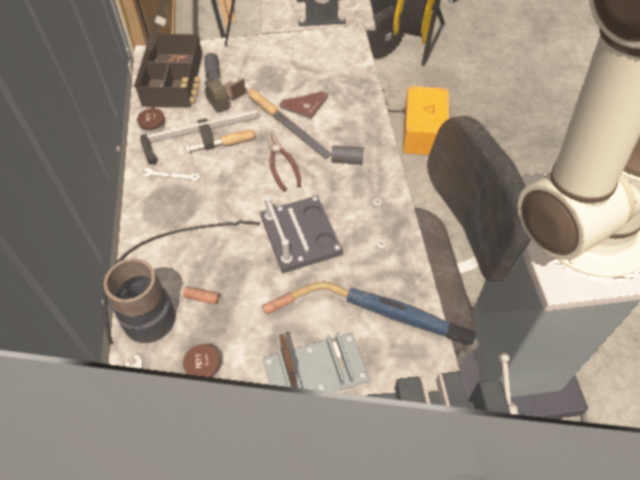

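The top view shows the rack near (223,207), with the brown plate in its upper slot at (215,183) and the forked plate at about (222,220). The stand is near (350,212), with its bar towards the top and pockets at (338,233) and (366,227). The nuts are at (326,281) and (372,287), the torch runs from (225,325) to (278,178), and the duct is on the right. The scene view agrees, with the plate at (290,360) and the nuts at (377,202) and (381,245).

```bash
cat >> h.py <<'E'
def ray(n,uv,z):
    "pixel(s) -> world on plane z (pinhole cams)"
    c,f=cal(n); uv=np.atleast_2d(uv).astype(float)
    d=np.c_[(uv[:,0]-c['cx'])/f,(uv[:,1]-c['cy'])/f,np.ones(len(uv))]@R.from_euler('xyz',c['orientation']).as_matrix().T
    e=np.array(c['eye']); return e+d*((z-e[2])/d[:,2])[:,None]
def cloud(n,d):
    c,f=cal(n); v,u=np.mgrid[:480,:640]
    P=np.stack([(u-c['cx'])/f*d,(v-c['cy'])/f*d,d],-1)
    return P@R.from_euler('xyz',c['orientation']).as_matrix().T+np.array(c['eye'])
E
python3 - <<'E'
from h import *
q=np.load('pics/top0.npz'); p,d=q['p'],q['d']
cv2.imwrite('pics/crop0.png',cv2.resize(p[160:300,190:390,::-1],None,fx=4,fy=4,interpolation=cv2.INTER_CUBIC))
W=cloud('top',d)
print('table z',np.median(W[240:300,300:310,2]), 'zero frac',(d==0).mean())
hsv=cv2.cvtColor(p,cv2.COLOR_RGB2HSV)
for nm,(u0,v0,u1,v1) in dict(rack=(190,160,250,250),stand=(305,170,395,250)).items():
    w=W[v0:v1,u0:u1]; z=w[...,2]
    for lo,hi in [(.004,.013),(.013,.022),(.023,.033),(.034,.06),(.06,.09),(.09,.12)]:
        m=(z>lo)&(z<hi)
        if m.sum()>4: print(nm,lo,hi,m.sum(),cv2.minAreaRect(w[m][:,:2].astype(np.float32)),w[m].mean(0).round(4))
for c in [(326,281),(372,287)]:
    w=W[c[1]-8:c[1]+9,c[0]-8:c[0]+9].reshape(-1,3); m=w[:,2]>.006
    print('nut',c,m.sum(),w[m].mean(0) if m.any() else w[:,2].max(), ray('top',[c],.01))
# duct
w=W[60:260,510:640].reshape(-1,3); w=w[w[:,2]>.4]; print('duct',w.min(0),w.max(0)); print(w[w[:,2]<.66].mean(0),w[w[:,2]<.7].min(0),w[w[:,2]<.7].max(0))
E
```

```text
table z -0.0006844646207025962 zero frac 0.00396484375
rack 0.004 0.013 1970 ((0.608979344367981, 0.2378702163696289), (0.21044029295444489, 0.1381569504737854), 2.2669270038604736) [0.5979 0.2279 0.0076]
rack 0.013 0.022 127 ((0.5818097591400146, 0.23164665699005127), (0.12000269442796707, 0.1715293675661087), 84.57490539550781) [0.6011 0.2273 0.0168]
rack 0.023 0.033 214 ((0.6034820675849915, 0.23004338145256042), (0.1114712506532669, 0.08573375642299652), 9.922866821289062) [0.5987 0.2254 0.0293]
rack 0.034 0.06 231 ((0.6028586030006409, 0.2303912192583084), (0.1103077307343483, 0.08271951973438263), 9.828736305236816) [0.602  0.2276 0.0424]
rack 0.06 0.09 152 ((0.6074212193489075, 0.22472217679023743), (0.08766615390777588, 0.06716914474964142), 13.323603630065918) [0.6159 0.2295 0.0738]
rack 0.09 0.12 142 ((0.6495915651321411, 0.23400229215621948), (0.009350444190204144, 0.06852739304304123), 10.143376350402832) [0.6491 0.2341 0.1002]
stand 0.004 0.013 373 ((0.6069138050079346, -0.06717953830957413), (0.1867932230234146, 0.20557598769664764), 0.9858255386352539) [ 0.5865 -0.0711
[... 318 characters left out ...]
267]
stand 0.034 0.06 46 ((0.6443101763725281, -0.05035427212715149), (0.05065859481692314, 0.11484610289335251), 29.808448791503906) [ 0.6624 -0.0688  0.0418]
stand 0.06 0.09 233 ((0.6436576843261719, -0.05428686738014221), (0.01261698268353939, 0.1246650293469429), 12.789525985717773) [ 0.6435 -0.0541  0.0739]
nut (326, 281) 37 [ 0.43902842 -0.01480376  0.07604033] [[ 0.43767642 -0.01557582  0.01      ]]
nut (372, 287) 41 [ 0.42789347 -0.11962944  0.03971317] [[ 0.42691165 -0.12162935  0.01      ]]
duct [ 0.43169447 -0.31528119  0.57774505] [ 0.61502    -0.0020166   1.24347764]
[ 0.51572142 -0.24605997  0.62349147] [ 0.47695259 -0.31528119  0.57774505] [ 0.60058954 -0.22148743  0.69998433]
```

View pics/crop0.png

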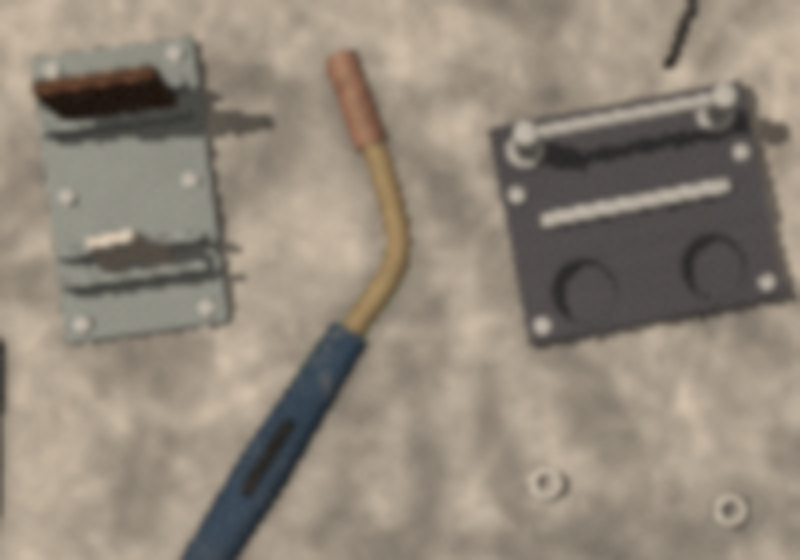

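The crop shows the plate's top edge at about (105,90), the forked plate at (108,240), the stand's lip from (545,218) to (728,187), its bar above that, the pockets at (588,290) and (715,265), and the nuts at (547,484) and (730,510). Depth agrees with the given sizes: base 128 x 150 mm, bar z about 73 mm. Before moving I'll check the heights of the obstacles on the way.

```bash
python3 - <<'E'
from h import *
W=cloud('top',np.load('pics/top0.npz')['d'])
S=cloud('scene',np.load('pics/scene0.npz')['d'])
for u,v in [(330,385),(380,390),(440,375),(350,340),(290,340),(590,410),(620,440),(300,430),(345,460),(320,320),(450,270),(150,180),(180,185),(180,270),(120,105),(285,60),(525,200),(550,240),(540,160),(600,100)]: print('top',u,v,W[v,u].round(3))
for u,v in [(480,190),(450,150),(490,250),(560,220),(600,100),(430,260)]: print('scene',u,v,S[v,u].round(3))
# high stuff in scene over table
m=(S[...,2]>.3)&(S[...,2]<.9); print(S[m].min(0),S[m].max(0))
# fine: nuts
p=np.load('pics/top0.npz')['p']
for c in [(326,281),(372,287)]:
    w=cv2.cvtColor(p,cv2.COLOR_RGB2GRAY)[c[1]-9:c[1]+10,c[0]-9:c[0]+10]; m=(w>np.median(w)+25)
    v,u=np.nonzero(m); print(m.sum(), ray('top',[(c[0]-9+u.mean(),c[1]-9+v.mean())],.01).round(4))
p=np.load('pics/scene0.npz')['p']
for c in [(377,202),(381,245)]: print('scene nut',ray('scene',[c],.01).round(4))
w=S[320:400,260:380].reshape(-1,3); m=(w[:,2]>.095)&(w[:,2]<.11); print('plate top scene',cv2.minAreaRect(w[m][:,:2].astype(np.float32)))
w=S[180:280,240:350].reshape(-1,3); m=(w[:,2]>.065)&(w[:,2]<.08); print('bar scene',cv2.minAreaRect(w[m][:,:2].astype(np.float32)))
E
```

```text
top 330 385 [ 0.195 -0.032 -0.034]
top 380 390 [ 0.197 -0.144  0.016]
top 440 375 [ 0.238 -0.272  0.046]
top 350 340 [ 0.277 -0.09  -0.262]
top 290 340 [ 0.272  0.077 -0.267]
top 590 410 [ 0.027 -0.936 -0.618]
top 620 440 [-0.088 -1.074 -0.684]
top 300 430 [0.171 0.026 0.266]
top 345 460 [ 0.046 -0.068  0.028]
top 320 320 [ 0.33  -0.005 -0.269]
top 450 270 [ 0.471 -0.304 -0.001]
top 150 180 [0.652 0.386 0.055]
top 180 185 [ 0.654  0.335 -0.006]
top 180 270 [0.453 0.317 0.024]
top 120 105 [0.794 0.43  0.14 ]
top 285 60 [0.942 0.094 0.048]
top 525 200 [ 0.532 -0.231  0.645]
top 550 240 [ 0.488 -0.261  0.641]
top 540 160 [ 0.569 -0.232  0.687]
top 600 100 [ 0.59  -0.23   0.813]
scene 480 190 [ 0.198 -0.13  -0.002]
scene 450 150 [ 0.233 -0.252 -0.001]
scene 490 250 [ 0.199 -0.008 -0.055]
scene 560 220 [0.172 0.106 0.198]
scene 600 100 [0.175 0.064 0.424]
scene 430 260 [ 0.27  -0.129 -0.265]
[ 0.09074447 -0.47861789  0.30001654] [0.99374959 0.61997292 0.89212045]
1 [[ 0.4539 -0.022   0.01  ]]
1 [[ 0.4313 -0.1146  0.01  ]]
scene nut [[ 0.4269 -0.118   0.01  ]]
scene nut [[ 0.4389 -0.0086  0.01  ]]
plate top scene ((0.5987666845321655, 0.28398987650871277), (0.04677077382802963, 0.19174093008041382), 48.089115142822266)
bar scene ((0.6433050632476807, -0.049240656197071075), (0.01412942260503769, 0.12705978751182556), 12.29716968536377)
```

step_arm:
  moves:
    - {"x":0.03,"y":0.24,"z":0,"roll":0.05}
    - {"x":0.06,"y":0.48,"z":0,"roll":0.1}
    - {"x":0.09,"y":0.72,"z":0,"roll":0.15}
    - {"x":0.12,"y":0.96,"z":0,"roll":0.2}

```text
t: 0.6
tcp_pos: [0.2673, -0.2542, 0.245]
tcp_rot: [-3.142, -0.0, 1.08]
wrist_force: [0.5, -0.1, 1.3]
grip_width: 1.001
finger_force: 0.0
```

step_arm:
  moves:
    - {"x":0.1,"y":0.2,"z":0,"roll":0.05}
    - {"x":0.25,"y":0.4,"z":0,"roll":0.1}
    - {"x":0.4,"y":0.6,"z":0,"roll":0.15}
    - {"x":0.56,"y":0.74,"z":0,"roll":0.21}
    - {"x":0.56,"y":0.74,"z":0,"roll":0.213}

```text
t: 1.23
tcp_pos: [0.409, -0.0687, 0.2443]
tcp_rot: [-3.14, -0.001, 1.751]
wrist_force: [-0.8, 0.3, 0.2]
grip_width: 1.004
finger_force: 0.0
```

```bash
cat >> h.py <<'E'
def wray(uv,z,pos,rot):
    c,f=cal('wrist'); uv=np.atleast_2d(uv).astype(float)
    dx=uv-[c['cx'],c['cy']]; r=np.hypot(*dx.T); th=r/f; s=np.sin(th)/np.maximum(r,1e-9)
    d=np.c_[dx*s[:,None],np.cos(th)]; H=np.array(c['hand_eye']); T=R.from_euler('xyz',rot).as_matrix()
    o=pos+T@H[:3,3]; d=d@H[:3,:3].T@T.T
    return o+d*((z-o[2])/d[:,2])[:,None]
def wpix(P,pos,rot):
    c,f=cal('wrist'); H=np.array(c['hand_eye']); T=R.from_euler('xyz',rot).as_matrix()
    q=((np.atleast_2d(P)-pos)@T-H[:3,3])@H[:3,:3]; r=np.hypot(q[:,0],q[:,1]); th=np.arctan2(r,q[:,2])
    return q[:,:2]/np.maximum(r,1e-9)[:,None]*(th*f)[:,None]+[c['cx'],c['cy']]
def wsave(fn):
    s=arm.observe(); p,d=save('wrist',fn); np.savez('pics/'+fn+'_s.npz',pos=s['tcp_pos'],rot=s['tcp_rot']); print('t',s['t'],s['tcp_pos'].round(4),s['tcp_rot'].round(4),s['wrist_force'].round(1)); return p,d,s
E
python3 - <<'E'
from h import *
p,d,s=wsave('w1')
print(wpix([[.437,-.015,.01],[.427,-.12,.01],[.6063,-.0624,.028]],s['tcp_pos'],s['tcp_rot']))
E
```

```text
t 1.225 [ 0.409  -0.0687  0.2443] [-3.1402e+00 -8.0000e-04  1.7514e+00] [-0.8  0.3  0.2]
[[359.35159341 150.58174901]
 [329.39145275 248.12507076]
 [504.78993974 231.75680432]]
```

View pics/w1.png

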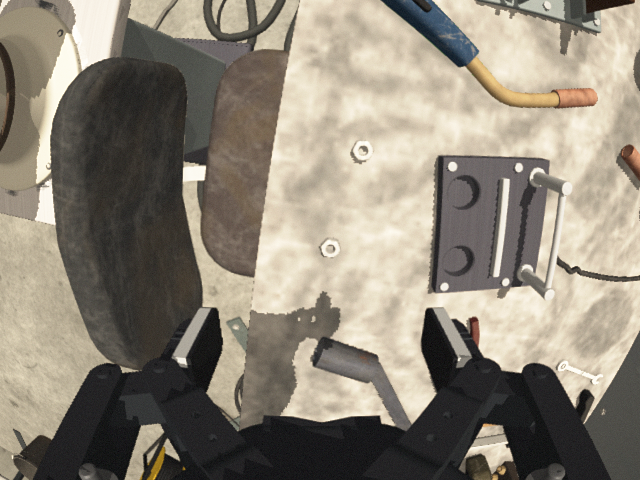

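The wrist view shows nuts at (362,151) and (330,248), close to where I predicted them. The stand's lip runs from (504,180) to (496,276) and the pockets are at (462,192) and (457,261). Next I'll measure the nuts and stand from it.

```bash
python3 - <<'E'
from h import *
q=np.load('pics/w1.npz'); p=q['p']; d=q['d']; s=np.load('pics/w1_s.npz'); pos,rot=s['pos'],s['rot']
g=p.astype(int); sat=g.max(2)-g.min(2)
for c in [(362,151),(330,248)]:
    x0,y0=c[0]-16,c[1]-16; wn=d[y0:y0+33,x0:x0+33]
    m=((sat[y0:y0+33,x0:x0+33]<14)&(g[y0:y0+33,x0:x0+33].mean(2)>150)).astype(np.uint8)
    cn=max(cv2.findContours(m,cv2.RETR_EXTERNAL,cv2.CHAIN_APPROX_NONE)[0],key=cv2.contourArea)
    w=wray(cn[:,0]+[x0,y0],.01,pos,rot)[:,:2]; h=cv2.convexHull((w*1e3).astype(np.float32))[:,0]
    # caliper width over direction
    A=np.radians(np.arange(0,180,2)); wd=[np.ptp(h@[np.cos(a),np.sin(a)]) for a in A]
    (cx,cy),r=cv2.minEnclosingCircle(h)
    # 6-fold phase of the width
    ph=np.angle(np.sum(np.array(wd)*np.exp(-6j*A)))/-6
    print('nut',cx,cy,r,'area',cv2.contourArea(h),'flat dir deg (min width)',np.degrees(-ph)+30,(np.degrees(-ph)),np.round(wd[::5],1))
# lip bright strip in stand
hit=(d>0)
m=((g.mean(2)>130)&(sat<25)).astype(np.uint8)[170:290,480:515]
cn=max(cv2.findContours(m,cv2.RETR_EXTERNAL,cv2.CHAIN_APPROX_NONE)[0],key=cv2.contourArea)
w=wray(cn[:,0]+[480,170],.028,pos,rot)[:,:2]; print('lip',cv2.minAreaRect((w*1e3).astype(np.float32)))
o=np.array([606.3,-62.4]);a=np.radians(12.6);Rz=np.array([[np.cos(a),-np.sin(a)],[np.sin(a),np.cos(a)]])
print('lip pred centre',o+Rz@[-4,0],'pockets',o+Rz@[-48,38],o+Rz@[-48,-38])
w=wray([(462,192),(457,261)],.018,pos,rot); print('pockets px',w)
E
```

```text
nut 439.2395935058594 -10.427022933959961 6.550198078155518 area 49.31382457308791 flat dir deg (min width) 11.866692063122333 -18.133307936877667 [12.1 12.7 13.1 13.  12.7 12.3 11.6 10.7  9.4  7.9  6.2  5.6  5.9  7.3
  8.4  9.4 10.2 11.2]
nut 431.2686462402344 -113.9951400756836 1.7464478015899658 area 6.3331445852527395 flat dir deg (min width) 11.390133660310386 -18.609866339689614 [3.3 3.1 3.1 2.9 2.7 2.4 2.5 2.8 3.1 3.3 3.3 3.5 3.5 3.4 3.2 3.1 3.3 3.3]
lip ((601.6986694335938, -60.72069549560547), (9.50862979888916, 110.61679077148438), 13.154354095458984)
lip pred centre [602.39633295 -63.27257297] pockets [551.16655225 -35.78603863] [ 567.7454386  -109.95571254]
pockets px [[ 0.54860383 -0.0330313   0.018     ]
 [ 0.56561284 -0.10733288  0.018     ]]
```

step_arm:
  moves:
    - {"x":0.18,"y":0.24,"z":0}
    - {"x":0.36,"y":0.48,"z":0}
    - {"x":0.54,"y":0.72,"z":0}
    - {"x":0.72,"y":0.96,"z":0}
    - {"x":0.72,"y":0.96,"z":0}

```text
invalid input
```

```bash
python3 - <<'E'
from h import *
p,d,s=wsave('w2')
print(wpix([[.6496,.234,.103],[.6035,.23,.034]],s['tcp_pos'],s['tcp_rot']))
E
```

```text
t 1.275 [ 0.408  -0.0698  0.2446] [-3.1399e+00 -6.0000e-04  1.7480e+00] [-0.4 -0.   0.4]
[[629.42157166 -28.80673262]
 [556.23867327 -29.08248841]]
```

View pics/w2.png

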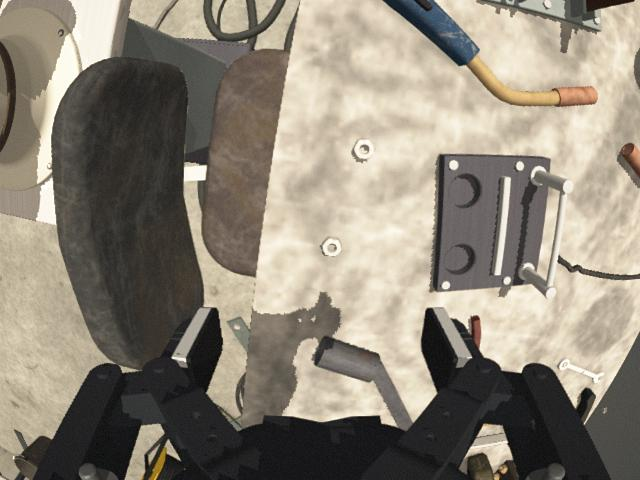

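Same view as before: the move was refused because I left out the roll field. I'll resend it with roll included.

step_arm:
  moves:
    - {"x":0.18,"y":0.24,"z":0,"roll":0}
    - {"x":0.36,"y":0.48,"z":0,"roll":0}
    - {"x":0.54,"y":0.72,"z":0,"roll":0}
    - {"x":0.72,"y":0.96,"z":0,"roll":0}
    - {"x":0.72,"y":0.96,"z":0,"roll":0}

```text
t: 1.95
tcp_pos: [0.5886, 0.1691, 0.2452]
tcp_rot: [-3.141, 0.0, 1.741]
wrist_force: [-0.4, -1.0, 1.2]
grip_width: 1.0
finger_force: 0.0
```

```bash
python3 - <<'E'
from h import *
p,d,s=wsave('w2')
print(wpix([[.6496,.234,.103],[.6035,.23,.034]],s['tcp_pos'],s['tcp_rot']))
E
```

```text
t 1.95 [0.5886 0.1691 0.2452] [-3.1415e+00  2.0000e-04  1.7414e+00] [-0.4 -1.   1.2]
[[416.53864243 156.52250508]
 [348.4653602  142.22066467]]
```

View pics/w2.png

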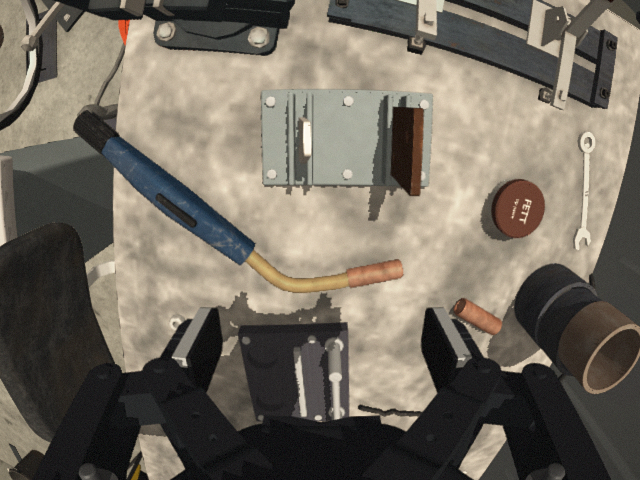

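The plate's top edge runs from (417,108) to (415,195) and the forked plate is at (307,138). I'll measure the plate top from the wrist depth and colour.

```bash
python3 - <<'E'
from h import *
q=np.load('pics/w2.npz'); p=q['p']; d=q['d']; s=np.load('pics/w2_s.npz'); pos,rot=s['pos'],s['rot']
g=p.astype(int)
print(d[150,404:430].round(3)); print(g[150,386:430:2].tolist())
c,f=cal('wrist'); v,u=np.mgrid[90:210,380:440]
dx=np.stack([u-c['cx'],v-c['cy']],-1); r=np.hypot(dx[...,0],dx[...,1]); th=r/f
k=np.tan(th)/r*d[90:210,380:440]
P=np.stack([dx[...,0]*k,dx[...,1]*k,d[90:210,380:440]],-1).reshape(-1,3)
H=np.array(c['hand_eye']);T=R.from_euler('xyz',rot).as_matrix()
P=(P@H[:3,:3].T+H[:3,3])@T.T+pos
m=P[:,2]>.097; print(m.sum(),np.percentile(P[m,2],[5,50,95]),cv2.minAreaRect((P[m,:2]*1e3).astype(np.float32)))
# forked plate
dd=d[90:200,285:325]; v,u=np.mgrid[90:200,285:325]
E
```

```text
[0.293 0.288 0.286 0.282 0.276 0.274 0.271 0.268 0.267 0.266 0.266 0.265
 0.266 0.266 0.266 0.265 0.266 0.266 0.356 0.357 0.355 0.357 0.356 0.357
 0.356 0.356]
[[70, 73, 63], [79, 81, 75], [79, 81, 75], [35, 27, 25], [29, 20, 12], [34, 23, 16], [34, 21, 16], [32, 23, 16], [32, 24, 17], [35, 23, 16], [26, 13, 5], [33, 22, 17], [34, 27, 21], [56, 35, 25], [95, 59, 38], [94, 58, 38], [99, 62, 41], [109, 68, 41], [126, 105, 92], [166, 169, 156], [164, 166, 152], [166, 168, 153]]
1026 [0.09866351 0.10144526 0.1031939 ] ((619.6167602539062, 229.557373046875), (74.7934799194336, 67.10791015625), 15.0390625)
```

```bash
python3 - <<'E'
from h import *
q=np.load('pics/w2.npz'); g=q['p'].astype(int); s=np.load('pics/w2_s.npz'); pos,rot=s['pos'],s['rot']
m=((g[...,0]>75)&(g[...,0]-g[...,2]>40)&(g[...,0]<130)).astype(np.uint8)[95:205,395:430]
cn=max(cv2.findContours(m,cv2.RETR_EXTERNAL,cv2.CHAIN_APPROX_NONE)[0],key=cv2.contourArea)[:,0]+[395,95]
print(cn.min(0),cn.max(0)); w=wray(cn,.103,pos,rot)[:,:2]*1e3
print('plate top',cv2.minAreaRect(w.astype(np.float32)))
print('rack base corners->', wray([(263,91),(432,94),(432,186),(262,186)],.008,pos,rot).round(4))
E
```

```text
[411 108] [423 194]
plate top ((649.1600341796875, 237.7620086669922), (7.560989856719971, 65.07418060302734), 9.978114128112793)
rack base corners-> [[0.5152 0.2649 0.008 ]
 [0.6786 0.2931 0.008 ]
 [0.699  0.2012 0.008 ]
 [0.528  0.1706 0.008 ]]
```

step_arm:
  moves:
    - {"x":0.12,"y":0.136,"z":0,"roll":0}
    - {"x":0.244,"y":0.272,"z":-0.1,"roll":0}
    - {"x":0.244,"y":0.272,"z":-0.3,"roll":0}
    - {"x":0.244,"y":0.272,"z":-0.45,"roll":0}
    - {"x":0.244,"y":0.272,"z":-0.56,"roll":0}
    - {"x":0.244,"y":0.272,"z":-0.62,"roll":0}
    - {"x":0.244,"y":0.272,"z":-0.62,"roll":0}

```text
t: 2.88
tcp_pos: [0.6485, 0.2357, 0.0899]
tcp_rot: [-3.14, 0.0, 1.742]
wrist_force: [-0.0, -0.9, -0.9]
grip_width: 1.0
finger_force: 0.0
```

step_arm:
  fingers: 1
  squeeze: 45
  moves:
    - {"x":0,"y":0,"z":0,"roll":0}
    - {"x":0,"y":0,"z":0,"roll":0}
    - {"x":0,"y":0,"z":0,"roll":0}
    - {"x":0,"y":0,"z":0,"roll":0}
    - {"x":0,"y":0,"z":0,"roll":0}
    - {"x":0,"y":0,"z":0,"roll":0}
    - {"x":0,"y":0,"z":0,"roll":0}
    - {"x":0,"y":0,"z":0,"roll":0}

```text
t: 3.88
tcp_pos: [0.6488, 0.2371, 0.0906]
tcp_rot: [3.141, -0.0, 1.744]
wrist_force: [0.6, 0.9, 3.5]
grip_width: 0.082
finger_force: 44.8
```

step_arm:
  moves:
    - {"x":0,"y":0,"z":0.1,"roll":0}
    - {"x":0,"y":0,"z":0.25,"roll":0}
    - {"x":0,"y":0,"z":0.4,"roll":0}
    - {"x":-0.02,"y":-0.12,"z":0.4,"roll":0.004}
    - {"x":-0.05,"y":-0.28,"z":0.4,"roll":0.008}
    - {"x":-0.07,"y":-0.44,"z":0.4,"roll":0.012}
    - {"x":-0.1,"y":-0.6,"z":0.4,"roll":0.016}
    - {"x":-0.12,"y":-0.76,"z":0.4,"roll":0.016}
    - {"x":-0.14,"y":-0.9,"z":0.4,"roll":0.016}
    - {"x":-0.152,"y":-1,"z":0.4,"roll":0.016}
    - {"x":-0.152,"y":-1,"z":0.4,"roll":0.016}

```text
t: 5.25
tcp_pos: [0.61, -0.0147, 0.1894]
tcp_rot: [-3.14, -0.0, 1.792]
wrist_force: [-0.2, 0.6, -3.9]
grip_width: 0.084
finger_force: 44.7
```

step_arm:
  moves:
    - {"x":0,"y":-0.1,"z":0,"roll":0}
    - {"x":0,"y":-0.188,"z":-0.08,"roll":0}
    - {"x":0,"y":-0.188,"z":-0.18,"roll":0}
    - {"x":0,"y":-0.188,"z":-0.24,"roll":0}
    - {"x":0,"y":-0.188,"z":-0.24,"roll":0}

```text
t: 5.88
tcp_pos: [0.61, -0.0593, 0.1288]
tcp_rot: [-3.139, -0.001, 1.795]
wrist_force: [-0.4, -0.3, -2.6]
grip_width: 0.084
finger_force: 44.6
```

```bash
python3 - <<'E'
from h import *
p,d,s=wsave('w3')
q,_=save('scene','s3')
save('top','t3')
o=np.vstack([p[:,100:540,::-1][::1],]) 
a=cv2.resize(p[:,:,::-1],(400,300)); 
b=cv2.resize(q[160:310,220:420,::-1],(400,300),interpolation=cv2.INTER_CUBIC)
cv2.imwrite('pics/v3.png',np.hstack([cv2.resize(p[120:420,180:480,::-1],(400,400)),cv2.resize(q[150:300,230:380,::-1],(400,400),interpolation=cv2.INTER_CUBIC)]))
E
```

```text
t 5.875 [ 0.61   -0.0593  0.1288] [-3.1390e+00 -1.0000e-03  1.7953e+00] [-0.4 -0.3 -2.6]
```

View pics/v3.png

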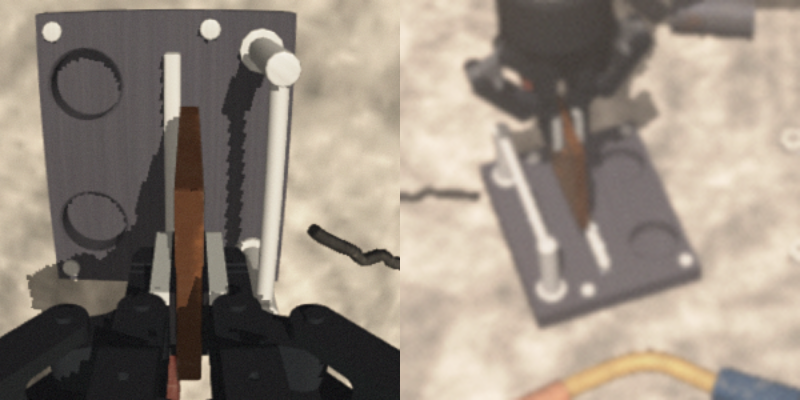

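Left, wrist crop: the plate's lower near corners are at crop (178,107) and (197,107), just behind the lip strip, which spans x 164–181 and has its far end at y 53. Right, scene crop: the plate hangs upright over the stand behind the lip. I'll work out the offset from these.

```bash
python3 - <<'E'
from h import *
q=np.load('pics/w3.npz'); g=q['p'].astype(int); s=np.load('pics/w3_s.npz'); pos,rot=s['pos'],s['rot']
F=lambda a:np.array(a)*.75+[180,120]
A=wray(F([(178,107),(197,107)]),.046,pos,rot); print('plate bottom corners',A.round(4))
# lip top: bright, low saturation, by row
sat=g.max(2)-g.min(2); br=(g.mean(2)>150)&(sat<40)
L=[];Rr=[]
for v in range(164,198,3):
    u=np.nonzero(br[v,290:322])[0]
    if len(u): L.append((290+u.min(),v)); Rr.append((290+u.max()+1,v))
l=wray(L,.028,pos,rot);r=wray(Rr,.028,pos,rot)
print(L[0],Rr[0],L[-1],Rr[-1]);
for w in (l,r):
    k=np.polyfit(w[:,1],w[:,0],1); print('edge yaw',np.degrees(np.arctan(-k[0])),'x at y=-.06',np.polyval(k,-.06))
v=np.nonzero(br[120:200,307])[0]; print('far end row',120+v.min())
print('lip ends',wray([(309,160)],.028,pos,rot),'base corners',wray(F([(38,13),(296,13)]),.018,pos,rot).round(4))
k=np.degrees(rot[2])-90; print('tool yaw',k)
print('bar px->',wray(F([(272,95),(291,95),(262,300),(277,300)]),.075,pos,rot).round(4))
print('pockets',wray(F([(87,83),(95,219)]),.018,pos,rot).round(4))
E
```

```text
plate bottom corners [[ 0.5982 -0.0274  0.046 ]
 [ 0.6063 -0.0255  0.046 ]]
(np.int64(303), 164) (np.int64(315), 164) (np.int64(303), 197) (np.int64(315), 197)
edge yaw 12.201300262621418 x at y=-.06 0.5980265398850227
edge yaw 12.625522566905309 x at y=-.06 0.6060285534674643
far end row 120
lip ends [[ 0.5904004  -0.00720815  0.028     ]] base corners [[ 0.5211 -0.002   0.018 ]
 [ 0.6442  0.025   0.018 ]]
tool yaw 12.863568099445033
bar px-> [[ 0.6309 -0.0078  0.075 ]
 [ 0.6381 -0.0061  0.075 ]
 [ 0.6531 -0.0982  0.075 ]
 [ 0.6599 -0.0969  0.075 ]]
pockets [[ 0.5521 -0.0318  0.018 ]
 [ 0.5682 -0.1047  0.018 ]]
```

step_arm:
  moves:
    - {"x":0.01,"y":0.002,"z":0,"roll":-0.002}
    - {"x":0.01,"y":0.002,"z":0,"roll":-0.002}
    - {"x":0.01,"y":0.002,"z":-0.05,"roll":-0.002}
    - {"x":0.01,"y":0.002,"z":-0.09,"roll":-0.002}
    - {"x":0.01,"y":0.002,"z":-0.104,"roll":-0.002}
    - {"x":0.01,"y":0.002,"z":-0.104,"roll":-0.002}
    - {"x":0.01,"y":0.002,"z":-0.104,"roll":-0.002}

```text
t: 6.9
tcp_pos: [0.6133, -0.0595, 0.1046]
tcp_rot: [3.141, 0.0, 1.788]
wrist_force: [-0.8, -0.7, -3.5]
grip_width: 0.086
finger_force: 44.6
```

```bash
python3 - <<'E'
from h import *
p,d,s=wsave('w4')
cv2.imwrite('pics/v4.png',cv2.resize(p[120:420,180:480,::-1],(560,560)))
E
```

```text
t 6.9 [ 0.6133 -0.0595  0.1046] [3.1411e+00 1.0000e-04 1.7882e+00] [-0.8 -0.7 -3.5]
```

View pics/v4.png

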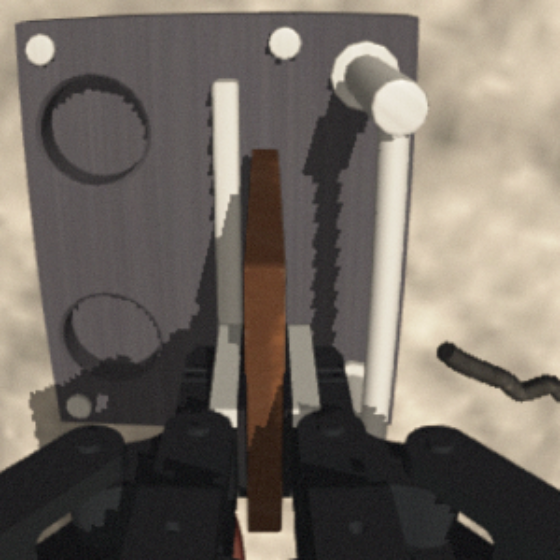

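The plate's lower corners are now at crop (252,150) and (279,150), and the lip's back edge is at (239,150), so there is a small visible gap. I'll put a number on it.

```bash
python3 - <<'E'
from h import *
s=np.load('pics/w4_s.npz'); pos,rot=s['pos'],s['rot']
F=lambda a:np.array(a)*300/560+[180,120]
A=wray(F([(252,150),(279,150)]),.022,pos,rot); L=wray(F([(239,85),(239,150),(240,190)]),.028,pos,rot)
a=np.radians(12.6);n=np.array([np.cos(a),np.sin(a)])
print(A.round(4),L.round(4)); print('plate n',A[:,:2]@n,'lip',L[:,:2]@n, 'tool yaw',np.degrees(rot[2])-90)
E
```

```text
[[ 0.6029 -0.0274  0.022 ]
 [ 0.6111 -0.0256  0.022 ]] [[ 0.5947 -0.0073  0.028 ]
 [ 0.5988 -0.0268  0.028 ]
 [ 0.6017 -0.0392  0.028 ]]
plate n [0.58236734 0.59080098] lip [0.57874943 0.57852782 0.57867326] tool yaw 12.458377992138196
```

step_arm:
  moves:
    - {"x":-0.007,"y":-0.002,"z":0,"roll":0}
    - {"x":-0.007,"y":-0.002,"z":-0.008,"roll":0}
    - {"x":-0.007,"y":-0.002,"z":-0.014,"roll":0}
    - {"x":-0.007,"y":-0.002,"z":-0.016,"roll":0}
    - {"x":-0.007,"y":-0.002,"z":-0.016,"roll":0}

```text
t: 7.58
tcp_pos: [0.6115, -0.06, 0.1006]
tcp_rot: [3.141, 0.0, 1.788]
wrist_force: [-0.6, 0.8, 1.0]
grip_width: 0.086
finger_force: 45.2
```

step_arm:
  fingers: 0.72
  moves:
    - {"x":0,"y":0,"z":0,"roll":0}
    - {"x":0,"y":0,"z":0,"roll":0}
    - {"x":0,"y":0,"z":0,"roll":0}
    - {"x":0,"y":0,"z":0,"roll":0}

```text
t: 8.07
tcp_pos: [0.6114, -0.06, 0.1003]
tcp_rot: [3.142, 0.0, 1.788]
wrist_force: [-0.8, 1.1, -1.0]
grip_width: 0.282
finger_force: 0.0
```

step_arm:
  moves:
    - {"x":0.012,"y":0.003,"z":0,"roll":0}
    - {"x":0.024,"y":0.005,"z":0,"roll":0}
    - {"x":0.034,"y":0.008,"z":0,"roll":0}
    - {"x":0.042,"y":0.009,"z":0,"roll":0}
    - {"x":0.05,"y":0.011,"z":0,"roll":0}
    - {"x":0.058,"y":0.013,"z":0,"roll":0}
    - {"x":0.066,"y":0.015,"z":0,"roll":0}
    - {"x":0.074,"y":0.017,"z":0,"roll":0}
    - {"x":0.074,"y":0.017,"z":0,"roll":0}

```text
t: 9.2
tcp_pos: [0.6301, -0.0557, 0.1002]
tcp_rot: [3.142, 0.0, 1.788]
wrist_force: [0.0, -0.2, 1.1]
grip_width: 0.279
finger_force: 0.2
```

```bash
python3 - <<'E'
from h import *
p,d,s=wsave('w5'); print(s['grip_width'])
cv2.imwrite('pics/v5.png',cv2.resize(p[120:420,180:480,::-1],(560,560)))
E
```

```text
t 9.2 [ 0.6301 -0.0557  0.1002] [3.1415 0.     1.7883] [ 0.  -0.2  1.1]
0.2791479907382664
```

View pics/v5.png

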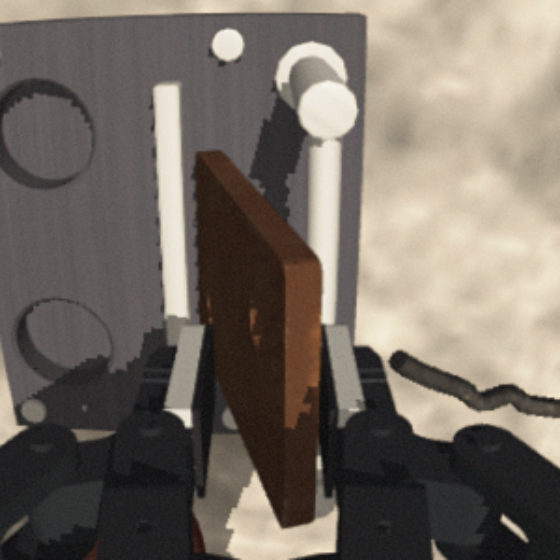

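The plate has tipped back and is resting on the back finger, with its lower front corner at crop (198,155) behind the lip. I'll carry it on to the bar.

step_arm:
  moves:
    - {"x":0.008,"y":0.002,"z":0,"roll":0}
    - {"x":0.016,"y":0.004,"z":0,"roll":0}
    - {"x":0.024,"y":0.006,"z":0,"roll":0}
    - {"x":0.032,"y":0.008,"z":0,"roll":0}
    - {"x":0.04,"y":0.009,"z":0,"roll":0}
    - {"x":0.048,"y":0.011,"z":0,"roll":0}
    - {"x":0.056,"y":0.013,"z":0,"roll":0}
    - {"x":0.064,"y":0.014,"z":0,"roll":0}
    - {"x":0.064,"y":0.014,"z":0,"roll":0}

```text
t: 10.38
tcp_pos: [0.646, -0.0522, 0.1002]
tcp_rot: [-3.141, -0.0, 1.788]
wrist_force: [0.1, 0.1, -0.9]
grip_width: 0.281
finger_force: 0.0
```

step_arm:
  fingers: 0.55
  moves:
    - {"x":0,"y":0,"z":0,"roll":0}
    - {"x":0,"y":0,"z":0,"roll":0}
    - {"x":0,"y":0,"z":0,"roll":0}

```text
t: 10.75
tcp_pos: [0.6459, -0.0523, 0.1003]
tcp_rot: [3.142, 0.0, 1.788]
wrist_force: [-0.5, 0.7, 1.6]
grip_width: 0.447
finger_force: 0.0
```

```bash
cat >> h.py <<'E'
def wcloud(fn):
    d=np.load(f'pics/{fn}.npz')['d']; s=np.load(f'pics/{fn}_s.npz')
    c,f=cal('wrist'); v,u=np.mgrid[:480,:640]; dx=np.stack([u-c['cx'],v-c['cy']],-1); r=np.hypot(dx[...,0],dx[...,1])+1e-9
    P=np.concatenate([dx*(np.tan(r/f)/r*d)[...,None],d[...,None]],-1)
    H=np.array(c['hand_eye']);T=R.from_euler('xyz',s['rot']).as_matrix()
    return (P@H[:3,:3].T+H[:3,3])@T.T+s['pos']
def stand(P):
    a=np.radians(12.6);n=np.array([np.cos(a),np.sin(a)]); q=P[...,:2]-[.606,-.060]
    return np.stack([q@n,q@[-n[1],n[0]],P[...,2]],-1)*1e3
E
python3 - <<'E'
from h import *
p,d,s=wsave('w6'); print(s['grip_width'],s['finger_force'])
g=p.astype(int); S=stand(wcloud('w6'))
m=(g[...,0]-g[...,2]>22)&(S[...,2]>22)&(S[...,2]<115)&(S[...,0]>-10)&(S[...,0]<70)&(abs(S[...,1])<45)
P=S[m]; print(m.sum())
for z in range(25,110,10):
    k=P[abs(P[:,2]-z)<5]
    if len(k)>5: print(z,len(k),np.percentile(k[:,0],[5,50,95]).round(1),np.percentile(k[:,1],[2,98]).round(1))
E
```

```text
t 10.75 [ 0.6459 -0.0523  0.1003] [3.1416 0.     1.7882] [-0.5  0.7  1.6]
0.44746335420080113 0.0
10685
25 691 [-7.2 -0.5  7.2] [-27.5  42.8]
35 525 [ 7.5  9.9 15.5] [-18.5  34.4]
45 565 [12.  14.5 19. ] [-11.5  33.9]
55 765 [16.7 19.1 23.8] [-30.  34.]
65 973 [21.1 23.5 27.5] [-31.3  33.5]
75 1338 [25.9 28.7 41.8] [-29.8  43. ]
85 1281 [30.4 32.8 38. ] [-28.8  33.1]
95 1427 [35.  37.5 43.3] [-27.6  32.9]
105 3114 [39.9 44.4 48.5] [-31.1  32.1]
```

The plate leans about 25° on the bar, with its lower edge behind the lip and the fingers clear. Now I'll retreat and go to the nuts.

step_arm:
  moves:
    - {"x":0,"y":0,"z":0.06,"roll":0}
    - {"x":0,"y":0,"z":0.2,"roll":0}
    - {"x":0,"y":0,"z":0.4,"roll":0}
    - {"x":-0.2,"y":-0.04,"z":0.48,"roll":0}
    - {"x":-0.44,"y":-0.08,"z":0.48,"roll":0}
    - {"x":-0.68,"y":-0.12,"z":0.44,"roll":0}
    - {"x":-0.84,"y":-0.15,"z":0.32,"roll":0}
    - {"x":-0.84,"y":-0.15,"z":0.32,"roll":0}
    - {"x":-0.84,"y":-0.15,"z":0.32,"roll":0}

```text
t: 11.92
tcp_pos: [0.4367, -0.0899, 0.1819]
tcp_rot: [3.139, 0.001, 1.788]
wrist_force: [-0.6, 0.4, 0.3]
grip_width: 0.451
finger_force: 0.0
```

```bash
cat > nut.py <<'E'
from h import *
def nuts(fn,pred):
    q=np.load(f'pics/{fn}.npz'); g=q['p'].astype(int); s=np.load(f'pics/{fn}_s.npz'); pos,rot=s['pos'],s['rot']
    for P in pred:
        uv=wpix([P],pos,rot)[0].round().astype(int); x0,y0=uv-30
        w=g[y0:y0+61,x0:x0+61]; lab=cv2.cvtColor(w.astype(np.uint8),cv2.COLOR_RGB2LAB).astype(int)
        bg=np.median(lab.reshape(-1,3),0); 
        z=wcloud(fn)[y0:y0+61,x0:x0+61,2]
        m=(z>.005).astype(np.uint8); m2=((abs(lab[...,2]-128)<5)&(lab[...,0]>120)).astype(np.uint8)
        for nm,mm in (('depth',m),('col',m2)):
            mm=cv2.morphologyEx(mm,cv2.MORPH_CLOSE,np.ones((3,3),np.uint8))
            cs=cv2.findContours(mm,cv2.RETR_EXTERNAL,cv2.CHAIN_APPROX_NONE)[0]
            if not cs: print(nm,'none'); continue
            c=max(cs,key=cv2.contourArea)[:,0]+[x0,y0]; h=cv2.convexHull((wray(c,.010,pos,rot)[:,:2]*1e3).astype(np.float32))[:,0]
            A=np.radians(np.arange(0,180,2)); wd=np.array([np.ptp(h@[np.cos(a),np.sin(a)]) for a in A])
            (cx,cy),r=cv2.minEnclosingCircle(h); f=np.sum(wd*np.exp(6j*A)); 
            print(nm,uv,'c',round(cx,1),round(cy,1),'r',round(r,1),'w',wd.min().round(1),wd.max().round(1),'flat dir mod60',(np.degrees(np.angle(f))/6+30)%60,'amp',abs(f)/45)
E
python3 - <<'E'
from nut import *
p,d,s=wsave('w7')
nuts('w7',[[.439,-.0125,.01],[.430,-.117,.01]])
save('top','t7'); save('scene','s7')
for n,f in(('top','t7'),('scene','s7')):
    q=np.load(f'pics/{f}.npz'); S=stand(cloud(n,q['d'])); g=q['p'].astype(int)
    m=(g[...,0]-g[...,2]>22)&(S[...,2]>22)&(S[...,2]<115)&(S[...,0]>-12)&(S[...,0]<70)&(abs(S[...,1])<50)
    P=S[m]; print(n,m.sum())
    for z in range(25,115,10):
        k=P[abs(P[:,2]-z)<5]
        if len(k)>5: print(z,len(k),np.percentile(k[:,0],[5,50,95]).round(1),np.percentile(k[:,1],[2,98]).round(1))
E
```

```text
t 11.925 [ 0.4367 -0.0899  0.1819] [3.1392e+00 1.0000e-03 1.7880e+00] [-0.6  0.4  0.3]
depth [344 124] c 439.6 -13.4 r 10.8 w 18.5 21.1 flat dir mod60 40.85324508502119 amp 0.5168469706865372
col [344 124] c 442.0 -5.9 r 1.2 w 0.8 2.4 flat dir mod60 43.33866938326157 amp 0.05961878358415734
depth [306 242] c 428.7 -119.8 r 11.5 w 20.1 22.8 flat dir mod60 28.9408481927207 amp 0.7566042555783395
col [306 242] c 425.0 -113.0 r 1.0 w 1.2 2.0 flat dir mod60 31.20425707984282 amp 0.023861994368652325
top 323
25 8 [6.7 7.4 8.7] [-18.4  27.5]
35 28 [ 6.   9.5 12.9] [-33.8  26.5]
45 21 [11.2 13.3 16.2] [-28.6  29.4]
55 20 [14.3 18.1 20.3] [-27.3  28.8]
65 21 [20.2 22.6 26.8] [-31.1  27.2]
75 37 [24.3 27.5 33.2] [-28.1  26.1]
85 31 [29.  32.3 35.2] [-23.8  19.2]
95 29 [35.2 38.3 47.9] [-26.9  28.5]
105 126 [39.4 43.3 47.8] [-35.1  27.5]
scene 642
25 93 [-8.2 -1.9 24.2] [-49.5  45.7]
35 69 [ 1.8 10.4 65.7] [-49.5  35.5]
45 49 [12.4 14.8 33.2] [-49.   34.8]
55 50 [16.3 19.1 42. ] [-49.3  35.3]
65 59 [21.  23.5 30.1] [-33.2  35.1]
75 69 [25.7 29.1 40.1] [-29.8  43.9]
85 61 [30.1 32.7 38.5] [-32.1  34. ]
95 52 [34.8 37.4 44.4] [-33.8  32.8]
105 140 [39.7 44.1 47.8] [-31.8  33.6]
```

step_arm:
  moves:
    - {"x":0.006,"y":0.15,"z":-0.1,"roll":0.055}
    - {"x":0.012,"y":0.306,"z":-0.2,"roll":0.11}
    - {"x":0.012,"y":0.306,"z":-0.29,"roll":0.158}
    - {"x":0.012,"y":0.306,"z":-0.29,"roll":0.158}
    - {"x":0.012,"y":0.306,"z":-0.29,"roll":0.158}

```text
t: 12.7
tcp_pos: [0.4397, -0.0134, 0.1089]
tcp_rot: [3.141, 0.001, 2.281]
wrist_force: [0.5, 0.1, 0.3]
grip_width: 0.452
finger_force: 0.0
```

```bash
python3 - <<'E'
from nut import *
p,d,s=wsave('w8')
nuts('w8',[[.4396,-.0134,.01]])
cv2.imwrite('pics/v8.png',cv2.resize(p[180:420,200:440,::-1],(600,600),interpolation=cv2.INTER_CUBIC))
print(np.degrees(s['tcp_rot'][2])-90)
E
```

```text
t 12.7 [ 0.4397 -0.0134  0.1089] [3.1409e+00 7.0000e-04 2.2812e+00] [0.5 0.1 0.3]
depth [321 244] c 439.4 -13.1 r 11.0 w 19.1 21.7 flat dir mod60 43.63924922049921 amp 0.8607966516643041
col [321 244] c 435.2 -6.5 r 0.5 w 0.5 0.9 flat dir mod60 24.547282633685338 amp 0.016882466649102437
40.70292188251159
```

View pics/v8.png

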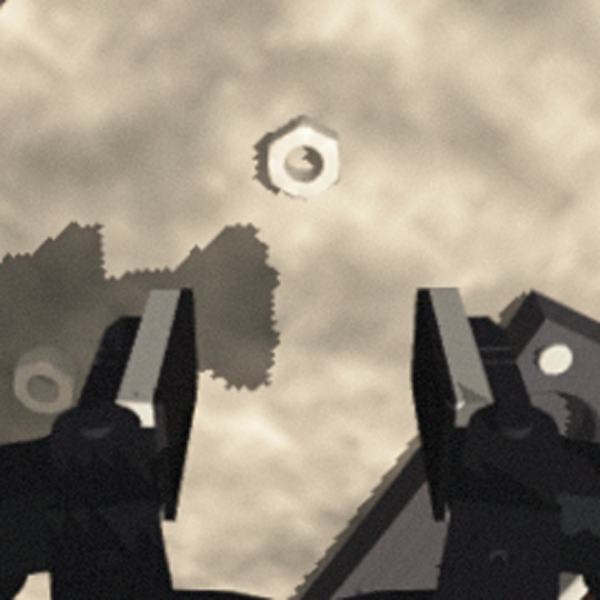

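The nut is at crop (303,158), with its flats facing the jaws. Its measured widths of 19.1 and 21.7 mm match the given size. I'll go down and grip it.

step_arm:
  moves:
    - {"x":0,"y":0,"z":-0.12,"roll":0.016}
    - {"x":0,"y":0,"z":-0.24,"roll":0.016}
    - {"x":0,"y":0,"z":-0.34,"roll":0.016}
    - {"x":0,"y":0,"z":-0.37,"roll":0.016}
    - {"x":0,"y":0,"z":-0.37,"roll":0.016}

```text
t: 13.38
tcp_pos: [0.4393, -0.0135, 0.016]
tcp_rot: [3.141, 0.0, 2.334]
wrist_force: [0.5, -0.1, 0.3]
grip_width: 0.45
finger_force: 0.0
```

step_arm:
  fingers: 1
  squeeze: 30
  moves:
    - {"x":0,"y":0,"z":0,"roll":0}
    - {"x":0,"y":0,"z":0,"roll":0}
    - {"x":0,"y":0,"z":0,"roll":0}
    - {"x":0,"y":0,"z":0,"roll":0}
    - {"x":0,"y":0,"z":0,"roll":0}

```text
t: 14.0
tcp_pos: [0.4398, -0.0134, 0.0168]
tcp_rot: [3.14, 0.002, 2.335]
wrist_force: [-1.9, -1.1, 6.9]
grip_width: 0.286
finger_force: 29.1
```

The width reads about 24 mm instead of 19, so the nut is probably held askew. I'll release it, back up and re-measure.

step_arm:
  fingers: 0.55
  moves:
    - {"x":0,"y":0,"z":0,"roll":0}
    - {"x":0,"y":0,"z":0,"roll":0}
    - {"x":0,"y":0,"z":0.12,"roll":0}
    - {"x":0,"y":0,"z":0.24,"roll":0}
    - {"x":0,"y":0,"z":0.37,"roll":0}
    - {"x":0,"y":0,"z":0.37,"roll":0}

```text
t: 14.75
tcp_pos: [0.4402, -0.0133, 0.1102]
tcp_rot: [3.139, 0.003, 2.335]
wrist_force: [0.3, -0.1, -1.1]
grip_width: 0.449
finger_force: 0.0
```

```bash
python3 - <<'E'
from nut import *
p,d,s=wsave('w9')
nuts('w9',[[.4396,-.0134,.01]])
print(np.degrees(s['tcp_rot'][2])-90)
for c in (np.load('pics/w8.npz'),np.load('pics/w9.npz')):
    print(0)
S=np.load('pics/w9_s.npz'); u,v=wpix([[.4396,-.0134,.01]],S['pos'],S['rot'])[0].round().astype(int)
z=wcloud('w9')[v-18:v+19,u-22:u+23,2]
for r in z[::2]: print(''.join('#' if x>.005 else '.' for x in r))
E
```

```text
t 14.75 [ 0.4402 -0.0133  0.1102] [3.1387e+00 2.8000e-03 2.3349e+00] [ 0.3 -0.1 -1.1]
depth [320 243] c 439.7 -12.8 r 11.3 w 18.5 22.6 flat dir mod60 40.024685226120795 amp 0.7537013581199182
col [320 243] c 435.4 -6.5 r 0.5 w 0.6 0.9 flat dir mod60 45.60766111559472 amp 0.0013226053023348721
43.78017703696352
0
0
.............................................
.....................#####...#...............
..................#########..................
..............##################.............
..........##########################.........
........#############################........
........###########........##########........
........#########...........#########........
........#########..............######........
........#######................######........
........########.............########........
........##########.........##########........
........#############################........
........#############################........
............######################...........
................###############..............
.....................####....................
.............................................
.............................................
```

The nut hasn't moved. The fingers stopped on the table because the pads swing forward as they close. I'll grip again 5 mm higher.

step_arm:
  moves:
    - {"x":0,"y":0,"z":-0.12,"roll":-0.01}
    - {"x":0,"y":0,"z":-0.24,"roll":-0.01}
    - {"x":0,"y":0,"z":-0.33,"roll":-0.01}
    - {"x":0,"y":0,"z":-0.35,"roll":-0.01}
    - {"x":0,"y":0,"z":-0.35,"roll":-0.01}

```text
t: 15.42
tcp_pos: [0.4386, -0.0132, 0.0201]
tcp_rot: [-3.141, -0.001, 2.303]
wrist_force: [0.2, 0.7, -0.6]
grip_width: 0.447
finger_force: 0.0
```

step_arm:
  fingers: 1
  squeeze: 30
  moves:
    - {"x":0,"y":0,"z":0,"roll":0}
    - {"x":0,"y":0,"z":0,"roll":0}
    - {"x":0,"y":0,"z":0,"roll":0}
    - {"x":0,"y":0,"z":0,"roll":0}
    - {"x":0,"y":0,"z":0,"roll":0}

```text
t: 16.05
tcp_pos: [0.4395, -0.0133, 0.0212]
tcp_rot: [3.14, 0.001, 2.303]
wrist_force: [-0.6, 1.1, 6.3]
grip_width: 0.261
finger_force: 29.7
```

step_arm:
  moves:
    - {"x":0,"y":0,"z":0.06,"roll":0}
    - {"x":0,"y":0,"z":0.16,"roll":0}
    - {"x":0,"y":0,"z":0.24,"roll":0}
    - {"x":0,"y":0,"z":0.24,"roll":0}

```text
t: 16.55
tcp_pos: [0.44, -0.0133, 0.0823]
tcp_rot: [3.139, 0.002, 2.303]
wrist_force: [0.2, -0.0, -1.0]
grip_width: 0.263
finger_force: 29.4
```

```bash
python3 - <<'E'
from nut import *
p,d,s=wsave('w10'); print(s['grip_width'],s['finger_force'])
P=[s['tcp_pos'][0],s['tcp_pos'][1],s['tcp_pos'][2]-.012]
u,v=wpix([P],s['tcp_pos'],s['tcp_rot'])[0].round().astype(int); print(u,v)
W=wcloud('w10'); T=R.from_euler('xyz',s['tcp_rot']).as_matrix(); L=(W-s['tcp_pos'])@T*1e3
for r in range(v-40,v+40,3): print(''.join('%4d'%L[r,c,2] if abs(L[r,c,2])<99 else '   .' for c in range(u-42,u+43,4)))
E
```

```text
t 16.55 [ 0.44   -0.0133  0.0823] [3.1392e+00 2.3000e-03 2.3034e+00] [ 0.2 -0.  -1. ]
0.26280644981176227 29.367613568902016
321 313
  82  82  81  82  82  82  82  81  82  82  83  82  82  82  82  82  81  81  81  82  81  81
  82  82  82  82  81  81  81  82  83  82  82  81  83  82  82  82  83  82  83  83  82  81
  82  81  83  82  81  83  83  82  82  82  82  81  81  81  82  81  82  83  82  82  82  82
  81  81  82  83  81  82  81  82  82  82  83  81  82  81  82  82  82  82  81  82  83  83
  83  82  82  83  82  82  82  81  83  82  82  81  82  82  82  83  82  83  82  82  81  83
  82  82  82  82  81  82  82  81  81  19  18  17  21  83  82  82  82  82  82  82  82  83
  81  82  81  82  82  82  82  82  19  16  14  15  17  19  82  83  81  82  81  81  82  82
  82   9   9   8  10  82  84  17  16  13  12  13  14  16  18  20  82  12   9  10   9  83
   7   6   7   7   7  82  18  16  12  12  12  10  11  13  15  18  82  12   8   7   7   5
   3   4   5   4   6  82  15  12  11  10  10  11  11  12  13  15  83   .   5   5   6   4
   1   .   2   2   5  84  12  12  11  11  11  11  12  11  10  12  82  10   2 
[... 735 characters left out ...]
7 -16   2  82  81  82  11  11  12  12  11  11  82  83  81   7 -13 -17 -17 -17
 -19 -20 -19 -17   0  81  82  83  81  81  11  11  83  82  83  83  82   6 -12 -19 -19 -20
 -21 -21 -21 -17   2  81  82  82  82  81  83  81  81  82  82  82  82   6 -13 -21 -21 -21
 -22 -22 -23 -17   0  82  81  81  82  82  83  82  82  81  82  82  82   6 -14 -23 -23 -23
 -22 -23 -23 -18   0  83  82  83  82  83  82  82  82  81  81   .  83   5 -14 -22 -22 -24
 -28 -22 -23 -17   0  82  82  83  83  82  81  82  83  82  82  82  82  83 -14 -23 -22 -29
 -29 -23 -22 -18  -1  81  81  83  82  82  82  82  82  80  82  81  82  81 -15 -23 -23 -30
 -31 -25 -23 -19  -1  81  82  82  81  83  82  82  82  83  83  83  82  82 -14 -22 -25 -32
```

The nut is held at the right place relative to the tool, with its bottom 21 mm ahead of the TCP. I'll carry it to the left pocket.

step_arm:
  moves:
    - {"x":0.12,"y":-0.02,"z":0.02,"roll":0}
    - {"x":0.28,"y":-0.05,"z":0.02,"roll":0}
    - {"x":0.4,"y":-0.07,"z":0,"roll":0}
    - {"x":0.448,"y":-0.077,"z":-0.06,"roll":0}
    - {"x":0.448,"y":-0.077,"z":-0.12,"roll":0}
    - {"x":0.448,"y":-0.077,"z":-0.164,"roll":0}
    - {"x":0.448,"y":-0.077,"z":-0.172,"roll":0}
    - {"x":0.448,"y":-0.077,"z":-0.172,"roll":0}

```text
t: 17.6
tcp_pos: [0.5506, -0.0324, 0.0376]
tcp_rot: [3.141, 0.0, 2.304]
wrist_force: [0.9, -0.0, 0.2]
grip_width: 0.26
finger_force: 29.4
```

```bash
python3 - <<'E'
from h import *
p,d,s=wsave('w11'); print(s['grip_width'],s['finger_force'])
W=wcloud('w11'); S=stand(W)
# map around pocket left (stand frame), heights
q=S[(abs(S[...,0]+48)<30)&(abs(S[...,1]-38)<30)]
g=np.full((31,31),np.nan)
for x,y,z in q:
    i,j=int((x+48+30)/2),int((y-38+30)/2)
    if np.isnan(g[i,j]) or z<g[i,j]: g[i,j]=z
for r in g[::-1]: print(''.join('%4d'%z if z==z and z<60 else ('  **' if z==z else '   .') for z in r[::-1]))
E
```

```text
t 17.6 [ 0.5506 -0.0324  0.0376] [3.1413e+00 3.0000e-04 2.3036e+00] [ 0.9 -0.   0.2]
0.2596166010493919 29.41768817603588
   .   .   .   .   .   .   .   .   .   .   .   .   .   .   .   .   .   .   .   .   .   .   .   .   .   .   .   .   .   .   .
   .  16  16  17  17  17  16  16  16  17  17  17   .   .   .   .   .   .   .   .   .   .   .   .   .   .  17  17  17  17  17
   .  16  16  16  16  16  17  17  16  16  16   .   .   .   .   .   .   .   .   .   .   .   .   .   .  17  17  16  17  17  17
   .  16  16  16  16  16  16  17  16  16  16   .   .   .   .   .   .   .   .   .   .   .   .   .  17  17  16  17  16  17  16
   .  16  16  17  16  16  16  17  16  17   .   .   .   .   .   .   .   .   .   .   .   .  17  16  16  17  16  16  17  17  16
   .  17  17  16  16  17  16  17  16  17   .   .   .   .   .   .   .   .   .   .   .  17  16  16  16  16  17  16  17  17  16
   .  16  17  16  16  16  16  16  16  17  16   .   .   .   .   .   .   .   .  16  16  16  17  16  16  16  17  16  17  16  17
   .  16  17  16  16  16  16  16  16  16  17   .   3   .   .   .   3   3   3   4  10  16  16  17  17  1
[... 2196 characters left out ...]
 16  16  16  16  16  15  16  16  16  16   .   .   .   .   .   .   .  16  17
   .  16  16  16  16  15  16  16  16  16  17  17  16  17  17  16  17  17  17  17  16  16  17   .   .  16  17  17  16  17  16
   .  15  -1   0   0   0  16   5  10   0   0   0  16  15  11   6   0   0   0   0  16  16  17  14   0  11   7   4   0   0   0
   .   0  -2  -1  -1  -1  -1  -1  -1  -1  -2  -1   0   0   0  -1   0  -1   0   0   0  -1  -2   0  -1  -1   0   0  -1  -1  -1
   .  -1  -1  -1   0  -1   0  -1  -1   0  -1   0  -1  -1  -1   0  -1   0  -1  -1   0  -1   0   0  -1  -1  -1   0   0  -1  -1
   .  -1  -1  -1  -1  -1  -1  -1  -1  -1  -1  -1   0  -1   0  -1  -2  -1  -1   0  -1  -1   0  -1  -1  -1   0  -1  -1  -1  -1
```

The nut is over the pocket mouth. I'll release it and lift.

step_arm:
  fingers: 0.6
  moves:
    - {"x":0,"y":0,"z":0,"roll":0}
    - {"x":0,"y":0,"z":0,"roll":0}
    - {"x":0,"y":0,"z":0,"roll":0}
    - {"x":0,"y":0,"z":0.12,"roll":0}
    - {"x":-0.05,"y":-0.03,"z":0.26,"roll":-0.01}
    - {"x":-0.25,"y":-0.16,"z":0.3,"roll":-0.04}
    - {"x":-0.45,"y":-0.3,"z":0.29,"roll":-0.07}
    - {"x":-0.487,"y":-0.346,"z":0.285,"roll":-0.07}
    - {"x":-0.487,"y":-0.346,"z":0.285,"roll":-0.07}

```text
t: 18.77
tcp_pos: [0.4291, -0.1196, 0.1088]
tcp_rot: [3.141, 0.001, 2.083]
wrist_force: [0.2, -0.2, -0.2]
grip_width: 0.399
finger_force: 0.0
```

```bash
python3 - <<'E'
from nut import *
p,d,s=wsave('w12'); print(s['grip_width'],np.degrees(s['tcp_rot'][2])-90)
nuts('w12',[[.429,-.119,.01]])
save('top','t12'); S=stand(cloud('top',np.load('pics/t12.npz')['d']))
for y in (38,-38):
    q=S[(np.hypot(S[...,0]+48,S[...,1]-y)<16)]; print('pocket',y,len(q),np.percentile(q[:,2],[5,25,50,75,95]).round(1)); k=q[q[:,2]>8]; print(k.mean(0) if len(k) else '')
E
```

```text
t 18.775 [ 0.4291 -0.1196  0.1088] [3.1408e+00 7.0000e-04 2.0825e+00] [ 0.2 -0.2 -0.2]
0.3993442009329756 29.32018040374247
depth [321 244] c 427.2 -119.7 r 11.2 w 18.9 22.3 flat dir mod60 29.003619922033568 amp 0.8110036128826096
col [321 244] c 425.1 -112.0 r 0.0 w 0.0 0.0 flat dir mod60 30.0 amp 0.0
pocket 38 147 [-0.3  2.3  4.8 11.5 15.9]
[-47.95080913  36.62281431  13.59759605]
pocket -38 140 [-1.2  1.4  3.2  4.6  7.4]
[-50.75298007 -36.27815441  11.7546234 ]
```

The first nut is in the left pocket: its top is at about 14 mm, which matches the 4 mm floor plus 10 mm. The second nut lines up with the jaws, so I'll grip it.

step_arm:
  moves:
    - {"x":-0.008,"y":0,"z":-0.12,"roll":0}
    - {"x":-0.008,"y":0,"z":-0.24,"roll":0}
    - {"x":-0.008,"y":0,"z":-0.335,"roll":0}
    - {"x":-0.008,"y":0,"z":-0.356,"roll":0}
    - {"x":-0.008,"y":0,"z":-0.356,"roll":0}

```text
t: 19.5
tcp_pos: [0.4277, -0.1186, 0.0198]
tcp_rot: [-3.141, -0.0, 2.085]
wrist_force: [0.4, -0.8, 0.3]
grip_width: 0.399
finger_force: 0.0
```

step_arm:
  fingers: 1
  squeeze: 30
  moves:
    - {"x":0,"y":0,"z":0,"roll":0}
    - {"x":0,"y":0,"z":0,"roll":0}
    - {"x":0,"y":0,"z":0,"roll":0}
    - {"x":0,"y":0,"z":0,"roll":0}
    - {"x":0,"y":0,"z":0,"roll":0}

```text
t: 20.12
tcp_pos: [0.428, -0.1191, 0.0207]
tcp_rot: [3.14, 0.001, 2.084]
wrist_force: [0.8, 0.6, 6.4]
grip_width: 0.205
finger_force: 29.9
```

step_arm:
  moves:
    - {"x":0,"y":0,"z":0.06,"roll":0}
    - {"x":0,"y":0,"z":0.16,"roll":0}
    - {"x":0,"y":0,"z":0.24,"roll":0}
    - {"x":0,"y":0,"z":0.24,"roll":0}

```text
t: 20.62
tcp_pos: [0.4281, -0.1194, 0.0815]
tcp_rot: [3.14, 0.002, 2.083]
wrist_force: [0.4, -0.2, 0.1]
grip_width: 0.204
finger_force: 29.3
```

```bash
python3 - <<'E'
from h import *
p,d,s=wsave('w13'); print(s['grip_width'],s['finger_force'])
W=wcloud('w13'); T=R.from_euler('xyz',s['tcp_rot']).as_matrix(); L=((W-s['tcp_pos'])@T*1e3)
q=L[(abs(L[...,0])<16)&(abs(L[...,1])<13)&(L[...,2]>5)&(L[...,2]<30)]
print(len(q),q.min(0),q.max(0)); t=q[q[:,2]<14]; print('top face',len(t),t.min(0),t.max(0),np.median(t,0))
E
```

```text
t 20.625 [ 0.4281 -0.1194  0.0815] [3.1395e+00 2.3000e-03 2.0834e+00] [ 0.4 -0.2  0.1]
0.20391145961436774 29.2999130487442
1730 [-12.05244418 -12.97455071   5.02728195] [11.50439618 12.88020869 21.71988925]
top face 1324 [-12.05244418 -12.97455071   5.02728195] [11.50439618 12.88020869 13.99803909] [ 2.2723606   0.20371242 10.94395575]
```

step_arm:
  moves:
    - {"x":0.14,"y":0.012,"z":0.02,"roll":0}
    - {"x":0.34,"y":0.03,"z":0.02,"roll":0}
    - {"x":0.5,"y":0.045,"z":0,"roll":0}
    - {"x":0.562,"y":0.05,"z":-0.06,"roll":0}
    - {"x":0.562,"y":0.05,"z":-0.12,"roll":0}
    - {"x":0.562,"y":0.05,"z":-0.16,"roll":0}
    - {"x":0.562,"y":0.05,"z":-0.168,"roll":0}
    - {"x":0.562,"y":0.05,"z":-0.168,"roll":0}

```text
t: 21.68
tcp_pos: [0.5674, -0.1067, 0.038]
tcp_rot: [3.141, 0.0, 2.083]
wrist_force: [0.0, 0.1, 0.3]
grip_width: 0.206
finger_force: 29.4
```

step_arm:
  fingers: 0.65
  moves:
    - {"x":0,"y":0,"z":0,"roll":0}
    - {"x":0,"y":0,"z":0,"roll":0}
    - {"x":0,"y":0,"z":0,"roll":0}
    - {"x":0,"y":0,"z":0.1,"roll":0}
    - {"x":0,"y":0,"z":0.3,"roll":0}
    - {"x":-0.2,"y":0,"z":0.5,"roll":0}
    - {"x":-0.4,"y":0,"z":0.6,"roll":0}
    - {"x":-0.6,"y":0,"z":0.7,"roll":0}
    - {"x":-0.6,"y":0,"z":0.7,"roll":0}

```text
t: 22.8
tcp_pos: [0.4163, -0.1067, 0.2158]
tcp_rot: [3.138, 0.004, 2.083]
wrist_force: [1.4, -0.4, -0.1]
grip_width: 0.349
finger_force: 0.0
```

```bash
python3 - <<'E'
from h import *
p,d,s=wsave('w14'); save('top','t14'); save('scene','s14')
for n,f in(('top','t14'),('scene','s14'),('wrist','w14')):
    q=np.load(f'pics/{f}.npz'); W=wcloud(f) if n=='wrist' else cloud(n,q['d']); S=stand(W); g=q['p'].astype(int)
    for y in (38,-38):
        k=S[(np.hypot(S[...,0]+48,S[...,1]-y)<15)]; j=k[k[:,2]>9]; print(n,'pocket',y,len(k),np.percentile(k[:,2],[5,50,95]).round(1),j.mean(0).round(1) if len(j) else '',j[:,2].max() if len(j) else '')
    m=(g[...,0]-g[...,2]>22)&(S[...,2]>22)&(S[...,2]<115)&(S[...,0]>-12)&(S[...,0]<70)&(abs(S[...,1])<45)
    P=S[m]; 
    for z in range(35,115,20):
        k=P[abs(P[:,2]-z)<5]
        if len(k)>5: print(z,len(k),np.percentile(k[:,0],[5,50,95]).round(1),np.percentile(k[:,1],[2,98]).round(1))
W=cloud('top',np.load('pics/t14.npz')['d'])[160:250,190:250]
m=(W[...,2]>.06)&(W[...,2]<.085); print('forked',W[m].mean(0))
E
```

```text
t 22.8 [ 0.4163 -0.1067  0.2158] [3.1378 0.0038 2.0827] [ 1.4 -0.4 -0.1]
top pocket 38 128 [-0.1  5.  15.4] [-47.6  35.8  13.1] 18.00152445763814
top pocket -38 125 [-0.4  5.7 15.5] [-47.1 -40.1  13.3] 18.485888617848055
35 31 [ 6.9  9.4 13.2] [-32.8  27.6]
55 24 [16.5 18.9 21.6] [-26.8  27.7]
75 42 [25.9 28.2 35.9] [-31.1  26.1]
95 32 [34.1 36.7 47.9] [-30.8  26.3]
scene pocket 38 113 [ 0.8  9.8 15.3] [-46.5  39.6  12.7] 16.885450316758476
scene pocket -38 102 [ 1.3  9.6 14.7] [-47.2 -37.4  12.5] 18.428141500595242
35 68 [-1.   9.9 66.1] [-33.6  36.2]
55 53 [16.4 19.1 22.9] [-30.9  35.3]
75 67 [25.9 29.  40.5] [-30.3  42.2]
95 59 [35.4 38.  45. ] [-33.3  34.4]
wrist pocket 38 550 [ 3.1  8.4 14.5] [-47.7  38.1  13.1] 16.085552399123515
wrist pocket -38 478 [ 3.1  9.3 14.6] [-47.9 -37.4  13. ] 15.599762342440703
35 586 [ 6.9  9.4 12.4] [-31.5  33.6]
55 667 [15.9 18.6 21.3] [-31.7  33.1]
75 759 [25.4 28.  34.9] [-33.  36.]
95 758 [34.4 37.1 39.8] [-33.8  32.1]
forked [0.56592855 0.2244434  0.07034737]
```

```bash
python3 -c "
from cell import arm
print(arm.hand_in())"
```

```text
the job is handed in; nothing more can be done
None
```

I handed the job in at about 23 s: the plate leans about 25° on the crossbar just behind the lip, there is one nut in each pocket, and the forked plate still stands in its rack slot.

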